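Draw a slipped die leaf back into line with a tapered pin

ROBOT

A 7-joint arm with a two-finger parallel gripper is mounted at the origin on the work surface. World frame = base frame: x ahead of the robot, y to its left, z up, the work surface at z = 0. Lengths are in m, angles in rad, forces in N, time in s.
With the tool pointing down it reaches from about 0.4 to 0.85 m from the base axis. Payload 10.4 kg.
Tool frame: the origin (TCP) lies midway between the tips of the shut fingers; the grasp point (between the pads) lies 19 mm behind it (r.tcp_to_grasp is the z of the grasp point in the tool frame, in m); z points along the fingers, x is the direction in which the jaws open and shut, and the axes are right-handed (so a half turn about z gives the same grasp; the last joint's range is limited). The gripper opens to 87 mm and grips with 3 to 60 N. Pads are 19 mm wide; open, the fingers measure 117 mm over their backs; the gripper's body (75 mm by 190 mm) begins 51 mm behind the grasp point.
Start: joints at [1.081, 0.332, -0.065, 1.46, 0.022, 1.35, -0.088], TCP at [0.281, -0.558, 0.223] pointing down, gripper open.
Joint ranges: [-2.6, 2.6], [-0.5, 2.12], [-1.47, 1.34], [0.16, 2.42], [-1.27, 4.41], [0.06, 2.06], [-2.6, 2.6]. Speed limits (rad/s): [2.22, 2.22, 2.79, 2.79, 3.14, 3.14, 3.14].

INTERFACE

Orientations are given as a unit quaternion [x, y, z, w].
In Python, from bench import r, camera, close_job gives the robot as it stands. The module is installed in compiled form; this text tells all that it offers.
- The arm moves only by the shell command python3 -m crank 'ROWS' [FORCE]. ROWS is JSON, a list of rows, each an object of numbers: "x", "y", "z": the shift along the tool's x, y, z scaled (see below); "ax", "ay", "az": the turn, a rotation vector about the tool's x, y, z scaled (see below); "claw": the closure, from -1 (fully open) to 1 (shut), so that 0 is half open. A call has exactly 5 rows; each row is the pose to reach, as a shift and turn from the pose commanded when the call began, along the tool's axes at that moment; what a row does not reach only later rows make up. The controller multiplies each number of a shift by 1 m and each number of a turn by 2 rad. A row lasts 1/12 s, in which the tool goes at most 41.7 mm and 7.16 degrees, less where a joint would pass 70% of its speed; a pose out of reach is approached as far as the arm can. A call with a number of a shift or a turn outside -1 to 1 is refused whole. A call with a gripper value outside its range is refused whole. The fingers move at their own pace and stop on an object; FORCE is the grip in N (left out, the last holds). Time passes only in rows, so rows that repeat a pose let the fingers close, or fill a call up. It gives the time, the measured TCP pose, the force and the opening at its end, in the units of the state.
- r.read_state(): the state, without advancing time (a new reading comes with each control period).
- camera(name): name is "scene" or "top"; returns a dict with "color" (420x560x3 uint8, blue, green, red), "fx", "fy", "cx", "cy" (pixels), "D" ([k1, k2, p1, p2, k3] as OpenCV has them; the pictures are not rectified), "eye" and "orientation" of the camera in the world. Camera axes: x right, y down, z forward; pixel columns grow to the right and rows downward; lengths in m; the calibration is good to about 2 mm. A picture is of the moment at which its call begins. There is no depth.
- close_job(): hands the job in, once; it reports no verdict.
The state is a dict: "time": time; "joint_positions": joint angles; "joint_vel": joint speeds; "joint_torque": joint torques, N m; "ee_pos": TCP position; "eef_rot": TCP orientation; "ft_force": force on the tool from outside, world axes, zero at the start; "torque": the same for the moment, N m; "width": finger opening in m.
Only numpy, scipy, OpenCV 4.12 (cv2) and the standard library are available. Lean on these libraries where they do the work, as an engineer would, in place of code of your own. Each camera call takes 0.05 s, during which the arm holds its last target. There are 200 camera calls.

TASK

The middle leaf of the sloping card-punch die on the bench has slipped sideways, so its hole no longer lines up. Take the red-handled tapered pin from the wooden tool block, drive it without forcing through the hole of the sloping plate stack so that it pulls the leaf into line, and leave it fully home with its collar down on the blue plate. Let go of it, and do not disturb the other things on the bench.

Things in the scene. Friction and masses are not known exactly. Their poses are not given: they have to be found in the camera images.
- pin: Tapered alignment pin, steel with red handle, 144 mm long, about 0.35 kg, hanging nose down in one of the block's three holes, collar on the block's top, perhaps turned some degrees. Origin at the middle of the flat nose tip (10 mm across), z up the pin. Taper from 10 to 26 mm diameter over the first 50 mm, then a straight 26 mm shank to 86 mm; x and y are square to the handle's flats
- pin_collar (a point): Centre of the underside of the pin's collar, 86 mm up its axis from the tip. Collar 40 mm across, 6 mm thick; above it the square red handle, 24 x 24 mm, from 92 to 144 mm above the tip
- stack: Sloping stack of three plates, 150 (x) x 170 (y) mm, fixed. Origin at the centre of the hole's mouth in the face of the blue top plate, about 135 mm above the bench; z is the hole's axis, out of the face, 30 degrees from vertical, leaning roughly to the robot; y level along the face; x up the slope. Bolt heads 6 mm high near the corners. The pin is home when its collar lies on the blue face
- stack_under (a point): Centre of the hole's far end, at z -35 mm in the stack's frame. From the face: blue plate 10 mm thick, fixed; brass middle leaf at z -10.5 to -20.5 mm; dark bottom plate at z -21 to -35 mm, fixed, in line with the blue one. Each has a 27 mm hole. Free space of 60 mm below for the pin's nose
- stand: Fixed grey stand under the stack, origin under the hole's mouth on the bench. The leaf, seen only through the hole, slides along the stack's y with about 5 N of friction, no spring, and has slipped by an unknown 0 to 14 mm either way. The pin's nose, put in at the centre, may land on the leaf; it then enters about 6 mm to one side (+y or -y), and can be brought back to the centre as it goes down
- block: Plywood tool block, 75 x 235 x 95 mm high, fixed, origin at the centre of its underside, y along its length; three holes 32 mm across in a row along y, 75 mm apart, the middle one at the centre
- punch: Bystander: blue-handled punch of the same build as the pin, hanging in another hole of the block; origin on its axis 86 mm below its collar's underside, z up
- reamer: Bystander: yellow-handled reamer of the same build as the pin, hanging in another hole of the block; origin on its axis 86 mm below its collar's underside, z up
- tape: Bystander: roll of tan tape lying flat, 96 mm across, 24 mm high; origin at the centre of its underside
- jar: Bystander: amber jar, 64 mm across, 85 mm high, standing; origin at the centre of its underside
- cards: Bystander: cardboard box, 90 x 65 x 40 mm; origin at the centre of its underside
- marker: Bystander: red marker with black cap, 130 mm long, 14 mm thick, lying; origin at the middle of its underside
Things that resemble listed ones, but are neither listed nor needed, are in the scene too. Leave any green look-alike of the pin alone.

How it is judged:
By the outcome, as a careful person would: the job done as asked, in the order asked, and still so for the second after the job is handed in, with the robot touching nothing.
It also fails if it takes over 48 s, if anything falls off the work surface, if the arm or the gripper's body presses on something with over 40 N, if the wrist force passes 120 N, or if a joint passes its speed limit or range.

## Working session

There is one attempt and no reset: what is moved stays moved. The work goes in short steps, Python scripts to look and compute and a shell command to move; the robot and the scene stay as the last step left them, time stands still between calls to the robot, and variables do not carry over. Pictures are saved under pics/ and viewed, about 8 in all and at most 12, crops included, and the job is handed in when it is done.

```bash
mkdir -p pics
cat > h.py <<'E'
import numpy as np, cv2
from scipy.spatial.transform import Rotation as R
from bench import r, camera
def K(c): return np.array([[c['fx'],0,c['cx']],[0,c['fy'],c['cy']],[0,0,1.]])
def ray(c,uv):
    p=cv2.undistortPoints(np.array([[uv]],float),K(c),np.array(c['D'],float))[0,0]
    d=R.from_quat(c['orientation']).as_matrix()@np.array([p[0],p[1],1.])
    return np.array(c['eye']),d/np.linalg.norm(d)
def onz(c,uv,z):
    e,d=ray(c,uv); return e+d*(z-e[2])/d[2]
def tri(c1,u1,c2,u2):
    e1,d1=ray(c1,u1);e2,d2=ray(c2,u2)
    A=np.stack([d1,-d2],1);s=np.linalg.lstsq(A,e2-e1,rcond=None)[0]
    a=e1+s[0]*d1;b=e2+s[1]*d2
    return (a+b)/2,np.linalg.norm(a-b)
def proj(c,P):
    M=R.from_quat(c['orientation']).as_matrix().T
    P=np.atleast_2d(P); rv=cv2.Rodrigues(M)[0]
    return cv2.projectPoints(P.astype(float),rv,-M@np.array(c['eye']),K(c),np.array(c['D'],float))[0][:,0]
E
python3 - <<'E'
from h import *
import pickle
for n in('scene','top'):
    c=camera(n); cv2.imwrite(f'pics/{n}0.png',cv2.resize(c['color'],(800,600),interpolation=cv2.INTER_CUBIC)); pickle.dump(c,open(n+'.pkl','wb'))
    print(n,c['eye'],c['orientation'],c['fx'],c['D'])
print(r.read_state())
E
```

```text
scene [1.07612003 0.01253427 0.94040865] [ 0.64950188  0.70544529 -0.21080712 -0.18988048] 423.75031580148124 [-0.09485132  0.          0.          0.          0.        ]
top [ 0.43687524 -0.04367016  0.99502622] [ 0.71492433 -0.69641547  0.05002479 -0.03723206] 461.18753391037603 [0.00202492 0.         0.         0.         0.        ]
{'time': 0.1, 'joint_positions': array([ 1.08138854,  0.33283561, -0.06466877,  1.46081726,  0.02159288,
        1.34988607, -0.0885059 ]), 'joint_vel': array([ 1.26493614e-03,  2.92292548e-05,  2.41525016e-03, -1.00528121e-03,
       -8.29758477e-04,  9.38000471e-04, -4.17786210e-04]), 'joint_torque': array([ 2.17329543e-03, -6.24546146e+01,  2.49854982e-02, -3.90714061e+01,
       -6.14867778e-02,  3.66460544e-02,  9.00096296e-06]), 'ee_pos': array([ 0.28111102, -0.55784909,  0.22183572]), 'eef_rot': array([ 8.51475401e-01, -5.24394174e-01, -5.47216215e-04, -3.03457427e-04]), 'ft_force': array([-0.9152196 ,  0.5088694 , -0.06342379]), 'torque': array([-0.02346705, -0.00624926,  0.0210008 ]), 'width': 0.08698927229784478}
```

View pics/scene0.png

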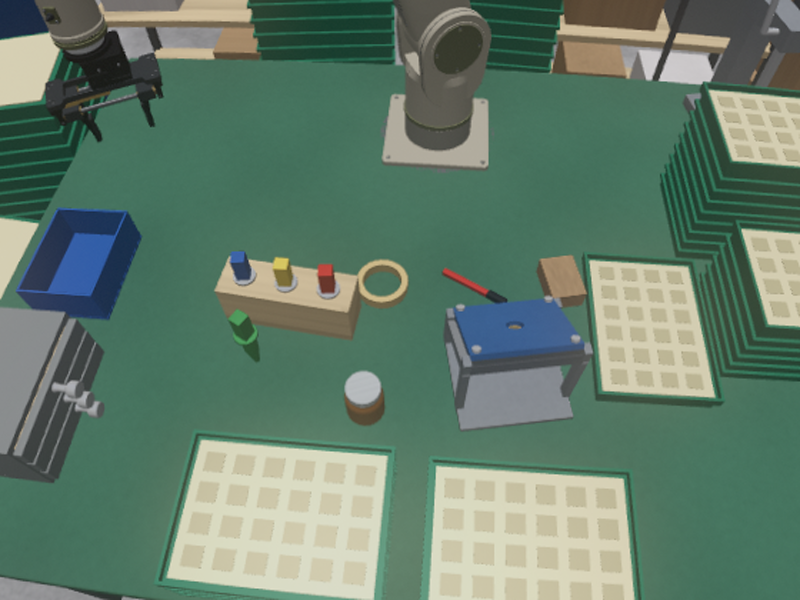

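View pics/top0.png

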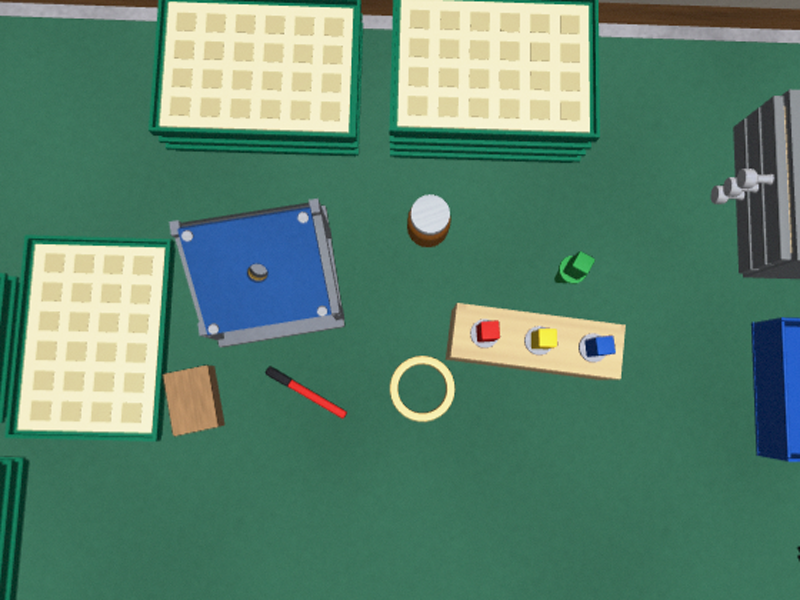

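The scene view shows the red-handled pin in the block at (327,275), and the top view shows it at (488,330). Yellow and blue tools hang beside it. The green look-alike stands on the bench at (577,268) top, and the red marker lies at (305,393) top. Only the red square-handled tool in the block fits the description. Next I'll measure it and the blue plate (hole at (258,272) top, (515,325) scene).

Run:
```python
from h import *
import pickle
C={n:pickle.load(open(n+'.pkl','rb')) for n in('scene','top')}
box={'scene':dict(pin=(205,170,250,215),plate=(305,200,420,255)),'top':dict(pin=(320,210,365,250),plate=(112,135,245,245))}
tiles=[]
B={}
for n,c in C.items():
    im=c['color'];hsv=cv2.cvtColor(im,cv2.COLOR_BGR2HSV)
    x0,y0,x1,y1=box[n]['pin']; h=hsv[y0:y1,x0:x1]
    m=(((h[...,0]<8)|(h[...,0]>172))&(h[...,1]>150)).astype(np.uint8)
    ys,xs=np.nonzero(m); V=h[ys,xs,2]; print(n,'red',len(xs),xs.mean()+x0,ys.mean()+y0,'V pct',np.percentile(V,[5,25,50,75,95]))
    t,_=cv2.threshold(V.reshape(-1,1),0,255,cv2.THRESH_OTSU)
    br=(m>0)&(h[...,2]>t)
    k=np.argwhere(br)[:,::-1].astype(np.float32)+[x0,y0]
    print('  bright',len(k),k.mean(0),cv2.minAreaRect(k.astype(np.float32)),'thr',t)
    x0,y0,x1,y1=box[n]['plate'];h=hsv[y0:y1,x0:x1]
    m=((h[...,0]>100)&(h[...,0]<125)&(h[...,1]>120)).astype(np.uint8)
    cn=max(cv2.findContours(m,0,2)[0],key=cv2.contourArea); hull=cv2.convexHull(cn)
    f=np.zeros_like(m);cv2.fillPoly(f,[hull],1)
    hole=f&(1-m)
    nb,lab,st,ce=cv2.connectedComponentsWithStats(hole)
    for i in range(1,nb):
        if st[i,4]>12: print('  blob',ce[i]+[x0,y0],st[i,4],h[lab==i].mean(0))
    print('  quad',(cv2.approxPolyDP(hull,8,True)[:,0]+[x0,y0]).tolist())
    for k,s in(('pin',8),('plate',4)):
        x0,y0,x1,y1=box[n][k]; cr=cv2.resize(im[y0:y1,x0:x1],None,fx=s,fy=s,interpolation=cv2.INTER_NEAREST) 
        tiles.append(cv2.resize(cr,(400,int(cr.shape[0]*400/cr.shape[1]))))
cv=np.zeros((740,800,3),np.uint8)
for i,t in enumerate(tiles):
    r0=(i//2)*370;c0=(i%2)*400;t=t[:370];cv[r0:r0+t.shape[0],c0:c0+t.shape[1]]=t
cv2.imwrite('pics/crop1.png',cv2.resize(cv,(648,600)))
```

```text
scene red 92 227.54347826086956 189.48913043478262 V pct [111.15 169.   189.   190.   191.  ]
  bright 71 [227.05633803 188.54929577] ((227.0, 188.5), (7.0, 8.0), 90.0) thr 151.0
  blob [322.14285714 215.61904762] 21 [108.95238095  28.85714286 142.19047619]
  blob [360.  228.5] 32 [ 67.28125  68.0625  120.6875 ]
  blob [400.47619048 236.28571429] 21 [110.71428571  43.47619048 146.66666667]
  blob [333. 244.] 43 [109.53488372  41.51162791 149.48837209]
  quad [[403, 233], [398, 244], [330, 251], [318, 215], [387, 211]]
top red 207 341.39130434782606 231.6183574879227 V pct [ 82.  157.5 236.  238.  239.7]
  bright 153 [342.84313725 230.73202614] ((343.0, 231.0), (12.0, 12.0), 90.0) thr 163.0
  blob [211.62264151 151.75471698] 53 [111.30188679  33.49056604 190.81132075]
  blob [130.61111111 164.61111111] 54 [110.87037037  30.57407407 188.09259259]
  blob [179.78723404 190.34751773] 141 [ 87.97163121  57.54609929 119.81560284]
  blob [224.93617021 217.27659574] 47 [110.65957447  33.29787234 187.5106383 ]
  blob [148.82 229.78] 50 [111.2   30.9  182.84]
  quad [[216, 145], [231, 219], [145, 233], [125, 160]]
```

View pics/crop1.png

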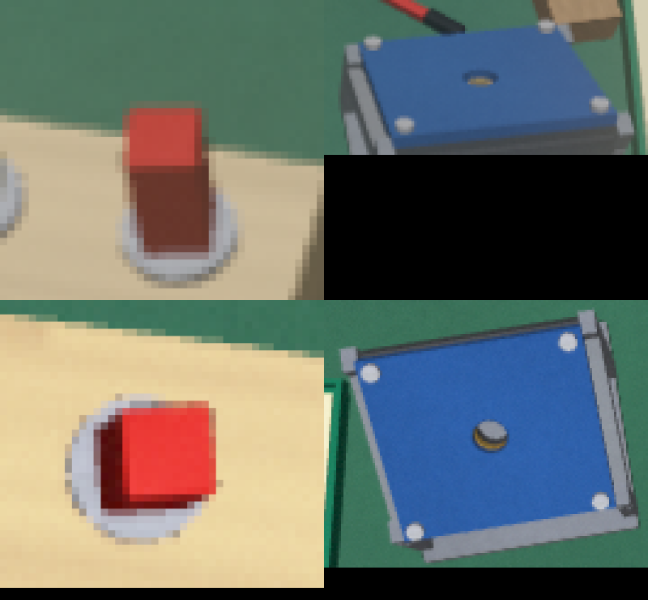

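The crop confirms the target: a red square handle on a grey collar in the end hole of the block. It also shows the plate's four bolts and the hole, with brass visible through it on the side towards the robot. Next I'll triangulate.

Run:
```python
from h import *
import pickle
s,t=[pickle.load(open(n+'.pkl','rb')) for n in('scene','top')]
P=[]
for a,b in(((322.1,215.6),(224.9,217.3)),((333,243.8),(211.6,151.75)),((400.5,236.3),(130.6,164.6)),((383.7,210),(148.8,229.8))):
    p,g=tri(s,a,t,b);P.append(p);print('bolt',p.round(4),round(g,4))
P=np.array(P);c=P.mean(0);X=(P[1]+P[2]-P[0]-P[3])/2;Y=(P[3]+P[2]-P[0]-P[1])/2
print('c',c,'X',np.linalg.norm(X),X/np.linalg.norm(X),'Y',np.linalg.norm(Y),Y/np.linalg.norm(Y))
n=np.cross(X,Y);n/=np.linalg.norm(n);print('n',n,'tilt',np.degrees(np.arccos(n[2])))
p,g=tri(s,(360,227.7),t,(179.8,190.3));print('hole',p,g, 'c-5n',c-.005*n)
print('hole on z .135',onz(s,(360,227.7),.135),onz(t,(179.8,190.3),.135))
h,g=tri(s,(227.05,187.0),t,(342.84,230.7));print('handle top',h,g)
# handle top square from top view
im=t['color'][210:250,320:365].astype(int)
m=((im[...,2]>190)&(im[...,1]<110)).astype(np.uint8)
cn=max(cv2.findContours(m,0,1)[0],key=cv2.contourArea);print(cv2.minAreaRect(cn))
k=np.argwhere(m)[:,::-1]+[320,210];cm=cv2.moments(m,True)
th=np.array([onz(t,q,.153)[:2] for q in k]);print('top',th.mean(0),len(k))
for a in range(-20,21,5):
    q=th@np.array([[np.cos(np.radians(a)),-np.sin(np.radians(a))],[np.sin(np.radians(a)),np.cos(np.radians(a))]]);print(a,np.ptp(q,axis=0).round(4),end=' ')
# collar in top
hsv=cv2.cvtColor(t['color'],cv2.COLOR_BGR2HSV)[210:255,315:370]
m2=((hsv[...,1]<60)&(hsv[...,2]>100))|(((hsv[...,0]<8)|(hsv[...,0]>172))&(hsv[...,1]>150))
k=cv2.findContours(m2.astype(np.uint8),0,1)[0];k=max(k,key=cv2.contourArea);(x,y),rad=cv2.minEnclosingCircle(k)
print('\ncollar circ',x+315,y+210,rad,onz(t,(x+315,y+210),.101))
```

```text
bolt [0.5378 0.0603 0.1003] 0.0017
bolt [0.6497 0.0812 0.1701] 0.002
bolt [0.6211 0.2242 0.1714] 0.0055
bolt [0.5095 0.2064 0.0992] 0.0017
c [0.57951937 0.14303497 0.13525327] X 0.13380052148977215 [0.83515227 0.14460095 0.53067058] Y 0.14729980495673825 [-0.19326763  0.98114523  0.00128685]
n [-0.52057132 -0.10365458  0.84750293] tilt 32.058895348111015
hole [0.58317243 0.14368425 0.13196232] 0.0016697937955092855 c-5n [0.58212222 0.14355324 0.13101576]
hole on z .135 [0.58518587 0.14235189 0.135     ] [0.5826265  0.14387411 0.135     ]
handle top [ 0.51283841 -0.16266843  0.15532898] 0.0020555791965709952
((23.0, 20.5), (11.0, 12.0), 90.0)
top [ 0.51327896 -0.16218054] 149
-20 [0.0257 0.0277] -15 [0.0248 0.0266] -10 [0.0236 0.0254] -5 [0.0223 0.0239] 0 [0.0208 0.0223] 5 [0.0215 0.0226] 10 [0.0232 0.0231] 15 [0.0248 0.0234] 20 [0.0261 0.0242] 
collar circ 339.3350524902344 231.96391677856445 11.116640090942383 [ 0.51497322 -0.16244853  0.101     ]
```

```bash
cat >> h.py <<'E'
PIN=np.array([.514,-.1623]); HOLE=np.array([.583,.1435,.133]); PSI=np.radians(10.7)
cp,sp=np.cos(PSI),np.sin(PSI);c3,s3=np.cos(np.pi/6),.5
SX=np.array([c3*cp,c3*sp,s3]);SY=np.array([-sp,cp,0]);SN=np.array([-s3*cp,-s3*sp,c3])
RS=np.stack([-SY,-SX,-SN],1)                       # tool at the stack
RD=np.array([[0,-1,0],[-1,0,0],[0,0,-1.]])         # tool down, jaws along world y
def go(p,Rt):
    s=r.read_state();R0=R.from_quat(s['eef_rot']).as_matrix()
    d=R0.T@(np.array(p)-s['ee_pos']);w=R.from_matrix(R0.T@Rt).as_rotvec()
    print('t',round(s['time'],2),'pos',s['ee_pos'].round(4),'F',s['ft_force'].round(1),'w',round(s['width'],4))
    print('shift',d.round(4),'turn/2',(w/2).round(4),'deg',np.degrees(np.linalg.norm(w)).round(1))
E
python3 - <<'E'
from h import *
go([*PIN,.24],RD); go([*PIN,.108],RD)
E
```

```text
t 0.1 pos [ 0.2811 -0.5578  0.2218] F [-0.9  0.5 -0.1] w 0.087
shift [-0.2484 -0.386  -0.0179] turn/2 [2.000e-04 6.000e-04 2.334e-01] deg 26.7
t 0.1 pos [ 0.2811 -0.5578  0.2218] F [-0.9  0.5 -0.1] w 0.087
shift [-0.2483 -0.386   0.1141] turn/2 [2.000e-04 6.000e-04 2.334e-01] deg 26.7
```

```bash
python3 -m crank '[{"x":-0.02,"y":-0.03,"z":0,"claw":-0.15},{"x":-0.04,"y":-0.062,"z":-0.01,"claw":-0.15},{"x":-0.06,"y":-0.093,"z":-0.018,"claw":-0.15},{"x":-0.08,"y":-0.124,"z":-0.018,"claw":-0.15},{"x":-0.1,"y":-0.155,"z":-0.018,"claw":-0.15}]' 20
python3 -m crank '[{"x":-0.02,"y":-0.03,"claw":-0.15},{"x":-0.04,"y":-0.062,"claw":-0.15},{"x":-0.06,"y":-0.093,"claw":-0.15},{"x":-0.08,"y":-0.124,"claw":-0.15},{"x":-0.1,"y":-0.155,"claw":-0.15}]'
python3 -m crank '[{"x":-0.01,"y":-0.015,"az":0.05,"claw":-0.15},{"x":-0.02,"y":-0.03,"az":0.1,"claw":-0.15},{"x":-0.03,"y":-0.05,"az":0.15,"claw":-0.15},{"x":-0.04,"y":-0.07,"az":0.2,"claw":-0.15},{"x":-0.048,"y":-0.076,"az":0.233,"claw":-0.15}]'
python3 - <<'E'
from h import *
go([*PIN,.24],RD)
E
```

```text
t 0.1 pos [ 0.2811 -0.5578  0.2218] F [-0.9  0.5 -0.1] w 0.087
shift [-0.2484 -0.386  -0.0179] turn/2 [2.000e-04 6.000e-04 2.334e-01] deg 26.7schema error: expected keys x, y, z, ax, ay, az, claw
schema error: expected keys x, y, z, ax, ay, az, claw
schema error: expected keys x, y, z, ax, ay, az, claw
```

```bash
python3 -m crank '[{"x":-0.02,"y":-0.03,"z":0,"ax":0,"ay":0,"az":0,"claw":-0.15},{"x":-0.04,"y":-0.062,"z":-0.01,"ax":0,"ay":0,"az":0,"claw":-0.15},{"x":-0.06,"y":-0.093,"z":-0.018,"ax":0,"ay":0,"az":0,"claw":-0.15},{"x":-0.08,"y":-0.124,"z":-0.018,"ax":0,"ay":0,"az":0,"claw":-0.15},{"x":-0.1,"y":-0.155,"z":-0.018,"ax":0,"ay":0,"az":0,"claw":-0.15}]' 20
python3 -m crank '[{"x":-0.02,"y":-0.03,"z":0,"ax":0,"ay":0,"az":0,"claw":-0.15},{"x":-0.04,"y":-0.062,"z":0,"ax":0,"ay":0,"az":0,"claw":-0.15},{"x":-0.06,"y":-0.093,"z":0,"ax":0,"ay":0,"az":0,"claw":-0.15},{"x":-0.08,"y":-0.124,"z":0,"ax":0,"ay":0,"az":0,"claw":-0.15},{"x":-0.1,"y":-0.155,"z":0,"ax":0,"ay":0,"az":0,"claw":-0.15}]'
python3 -m crank '[{"x":-0.01,"y":-0.015,"z":0,"ax":0,"ay":0,"az":0.05,"claw":-0.15},{"x":-0.02,"y":-0.03,"z":0,"ax":0,"ay":0,"az":0.1,"claw":-0.15},{"x":-0.03,"y":-0.05,"z":0,"ax":0,"ay":0,"az":0.15,"claw":-0.15},{"x":-0.04,"y":-0.07,"z":0,"ax":0,"ay":0,"az":0.2,"claw":-0.15},{"x":-0.048,"y":-0.076,"z":0,"ax":0,"ay":0,"az":0.233,"claw":-0.15}]'
python3 - <<'E'
from h import *
go([*PIN,.24],RD)
E
```

```text
time: 0.52
ee_pos: [0.3754, -0.3975, 0.2408]
eef_rot: [0.851, -0.524, 0.0, 0.0]
ft_force: [0.4, -0.3, -0.3]
width: 0.0613
time: 0.93
ee_pos: [0.4685, -0.2383, 0.2404]
eef_rot: [0.851, -0.524, -0.0, 0.0]
ft_force: [0.1, -0.4, 0.1]
width: 0.0502
time: 1.35
ee_pos: [0.5158, -0.1601, 0.2401]
eef_rot: [-0.706, 0.708, 0.0, 0.0]
ft_force: [0.7, 0.5, 0.2]
width: 0.0503
t 1.35 pos [ 0.5158 -0.1601  0.2401] F [0.7 0.5 0.2] w 0.0503
shift [0.0022 0.0018 0.0001] turn/2 [ 0.      0.0006 -0.0009] deg 0.1
```

```bash
python3 -m crank '[{"x":0.002,"y":0.002,"z":0.02,"ax":0,"ay":0,"az":0,"claw":-0.15},{"x":0.002,"y":0.002,"z":0.045,"ax":0,"ay":0,"az":0,"claw":-0.15},{"x":0.002,"y":0.002,"z":0.07,"ax":0,"ay":0,"az":0,"claw":-0.15},{"x":0.002,"y":0.002,"z":0.07,"ax":0,"ay":0,"az":0,"claw":-0.15},{"x":0.002,"y":0.002,"z":0.07,"ax":0,"ay":0,"az":0,"claw":-0.15}]'
python3 - <<'E'
from h import *
go([*PIN,.108],RD)
cs=camera('scene');ct=camera('top')
a=cv2.resize(cs['color'][140:260,150:310],(640,480),interpolation=2);cv2.imwrite('pics/g1.png',a)
E
```

```text
time: 1.77
ee_pos: [0.5116, -0.1648, 0.1699]
eef_rot: [0.707, -0.707, -0.001, 0.001]
ft_force: [-0.9, 0.1, 0.3]
width: 0.0502
t 1.77 pos [ 0.5116 -0.1648  0.1699] F [-0.9  0.1  0.3] w 0.0502
shift [-0.0024 -0.0026  0.0619] turn/2 [0.0013 0.0004 0.0004] deg 0.2
```

View pics/g1.png

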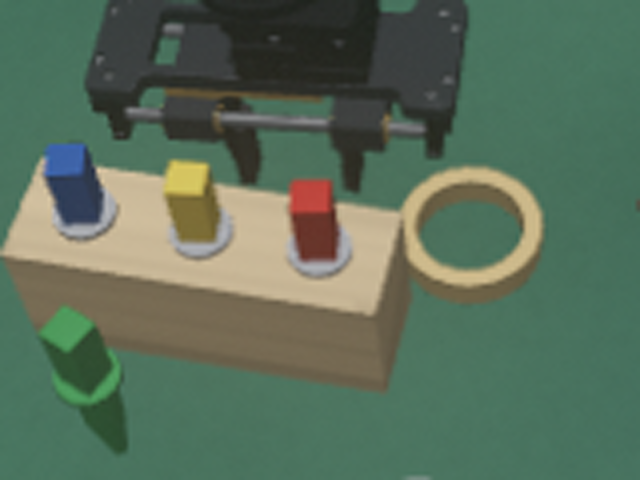

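The fingers straddle the red handle's line: tips at about (247,180) and (352,187), handle top at (313,188). The tape and the other tools are clear. I'll check the alignment by projection.

Run:
```python
from h import *
import pickle
c=pickle.load(open('scene.pkl','rb'))
q=lambda P:((proj(c,P)[0]-[150,140])*4).round(1)
print(q([.5116,-.1648,.1699]),q([.5116,-.1398,.1699]),q([.5116,-.1898,.1699]),'handle top',q([.514,-.1623,.153]),q([.515,-.1625,.101]))
```

```text
[303.8 171. ] [347.3 173.7] [260.5 168.2] handle top [310.8 192.2] [319.7 244.5]
```

```bash
python3 -m crank '[{"x":-0.001,"y":-0.001,"z":0.02,"ax":0,"ay":0,"az":0,"claw":-0.15},{"x":-0.002,"y":-0.001,"z":0.04,"ax":0,"ay":0,"az":0,"claw":-0.15},{"x":-0.002,"y":-0.001,"z":0.061,"ax":0,"ay":0,"az":0,"claw":-0.15},{"x":-0.002,"y":-0.001,"z":0.061,"ax":0,"ay":0,"az":0,"claw":-0.15},{"x":-0.002,"y":-0.001,"z":0.061,"ax":0,"ay":0,"az":0,"claw":-0.15}]'
python3 -m crank '[{"x":0,"y":0,"z":0,"ax":0,"ay":0,"az":0,"claw":0.3},{"x":0,"y":0,"z":0,"ax":0,"ay":0,"az":0,"claw":0.6},{"x":0,"y":0,"z":0,"ax":0,"ay":0,"az":0,"claw":1},{"x":0,"y":0,"z":0,"ax":0,"ay":0,"az":0,"claw":1},{"x":0,"y":0,"z":0,"ax":0,"ay":0,"az":0,"claw":1}]' 50
python3 -m crank '[{"x":0,"y":0,"z":0,"ax":0,"ay":0,"az":0,"claw":1},{"x":0,"y":0,"z":0,"ax":0,"ay":0,"az":0,"claw":1},{"x":0,"y":0,"z":-0.005,"ax":0,"ay":0,"az":0,"claw":1},{"x":0,"y":0,"z":-0.015,"ax":0,"ay":0,"az":0,"claw":1},{"x":0,"y":0,"z":-0.03,"ax":0,"ay":0,"az":0,"claw":1}]' 60
```

```text
time: 2.28
ee_pos: [0.5137, -0.1631, 0.1105]
eef_rot: [0.707, -0.707, 0.0, -0.0]
ft_force: [0.2, 0.4, 0.6]
width: 0.05
time: 2.7
ee_pos: [0.5137, -0.163, 0.1102]
eef_rot: [0.707, -0.707, 0.0, -0.0]
ft_force: [-0.8, -1.9, 3.0]
width: 0.0247
time: 3.12
ee_pos: [0.5123, -0.1627, 0.139]
eef_rot: [0.707, -0.707, -0.001, 0.001]
ft_force: [-0.0, -0.8, -2.8]
width: 0.0242
```

```bash
python3 -m crank '[{"x":0,"y":0,"z":-0.03,"ax":0,"ay":0,"az":0,"claw":1},{"x":0,"y":0,"z":-0.06,"ax":0,"ay":0,"az":0,"claw":1},{"x":0,"y":0,"z":-0.1,"ax":0,"ay":0,"az":0,"claw":1},{"x":0,"y":0,"z":-0.135,"ax":0,"ay":0,"az":0,"claw":1},{"x":0,"y":0,"z":-0.16,"ax":0,"ay":0,"az":0,"claw":1}]'
python3 - <<'E'
from h import *
go(HOLE+SN*(.05+.1012),RS)
print(HOLE+SN*(.05+.1012))
E
```

```text
time: 3.53
ee_pos: [0.5136, -0.1629, 0.3037]
eef_rot: [0.707, -0.707, 0.001, -0.001]
ft_force: [0.6, -0.9, -2.3]
width: 0.0245
t 3.53 pos [ 0.5136 -0.1629  0.3037] F [ 0.6 -0.9 -2.3] w 0.0245
shift [-0.2924  0.0047  0.0394] turn/2 [ 0.2596 -0.025  -0.0906] deg 31.6
[0.50871447 0.1294636  0.26394304]
```

```bash
python3 -m crank '[{"x":-0.02,"y":0,"z":0,"ax":0,"ay":0,"az":0,"claw":1},{"x":-0.05,"y":0,"z":0,"ax":0,"ay":0,"az":0,"claw":1},{"x":-0.085,"y":0,"z":0,"ax":0,"ay":0,"az":0,"claw":1},{"x":-0.12,"y":0,"z":0,"ax":0,"ay":0,"az":0,"claw":1},{"x":-0.15,"y":0,"z":0,"ax":0,"ay":0,"az":0,"claw":1}]'
python3 -m crank '[{"x":-0.03,"y":0,"z":0,"ax":0.05,"ay":-0.005,"az":-0.018,"claw":1},{"x":-0.06,"y":0,"z":0,"ax":0.1,"ay":-0.01,"az":-0.036,"claw":1},{"x":-0.09,"y":0,"z":0,"ax":0.155,"ay":-0.015,"az":-0.054,"claw":1},{"x":-0.12,"y":0.005,"z":0,"ax":0.21,"ay":-0.02,"az":-0.072,"claw":1},{"x":-0.142,"y":0.005,"z":0,"ax":0.26,"ay":-0.025,"az":-0.091,"claw":1}]'
python3 - <<'E'
from h import *
go(HOLE+SN*(.03+.1012),RS)
E
```

```text
time: 3.95
ee_pos: [0.5127, -0.0105, 0.3001]
eef_rot: [0.708, -0.706, -0.0, -0.0]
ft_force: [0.5, 0.3, -2.5]
width: 0.024
time: 4.37
ee_pos: [0.5069, 0.1319, 0.3003]
eef_rot: [0.745, -0.614, 0.166, -0.201]
ft_force: [-0.3, 0.9, -2.8]
width: 0.0241
t 4.37 pos [0.5069 0.1319 0.3003] F [-0.3  0.9 -2.8] w 0.0241
shift [0.0028 0.0172 0.0521] turn/2 [-0.0018  0.0011  0.002 ] deg 0.3
```

```bash
python3 -m crank '[{"x":0.001,"y":0.006,"z":0.01,"ax":0,"ay":0,"az":0,"claw":1},{"x":0.002,"y":0.012,"z":0.025,"ax":0,"ay":0,"az":0,"claw":1},{"x":0.003,"y":0.017,"z":0.045,"ax":0,"ay":0,"az":0,"claw":1},{"x":0.003,"y":0.017,"z":0.052,"ax":-0.002,"ay":0.001,"az":0.002,"claw":1},{"x":0.003,"y":0.017,"z":0.052,"ax":-0.002,"ay":0.001,"az":0.002,"claw":1}]'
python3 - <<'E'
from h import *
go(HOLE+SN*(.03+.1012),RS)
s=r.read_state();Rt=R.from_quat(s['eef_rot']).as_matrix();tip=s['ee_pos']+.1012*Rt[:,2]
print('tip rel hole X,Y,N',[(tip-HOLE)@v for v in(SX,SY,SN)])
cs=camera('scene');ct=camera('top')
print('proj tip',proj(cs,tip),proj(ct,tip),'hole',proj(cs,HOLE),proj(ct,HOLE))
a=cv2.resize(cs['color'][150:260,290:430],(784,616),interpolation=2)[:600]
b=cv2.resize(ct['color'][130:250,100:260],(640,480),interpolation=2)
cv2.imwrite('pics/s1.png',a[:600]);cv2.imwrite('pics/t1.png',b)
E
```

```text
time: 4.78
ee_pos: [0.5189, 0.1281, 0.2444]
eef_rot: [0.743, -0.619, 0.162, -0.196]
ft_force: [0.1, -0.4, -3.4]
width: 0.0244
t 4.78 pos [0.5189 0.1281 0.2444] F [ 0.1 -0.4 -3.4] w 0.0244
shift [-0.0032 -0.0013 -0.0018] turn/2 [ 0.0048 -0.0002 -0.0022] deg 0.6
tip rel hole X,Y,N [np.float64(-0.0022912865800709913), np.float64(-0.0032632809949348636), np.float64(0.02820902271355137)]
proj tip [[359.03516096 215.79036801]] [[180.52714068 196.36551566]] hole [[360.36438839 227.35219721]] [[180.23191284 190.29401974]]
```

View pics/s1.png

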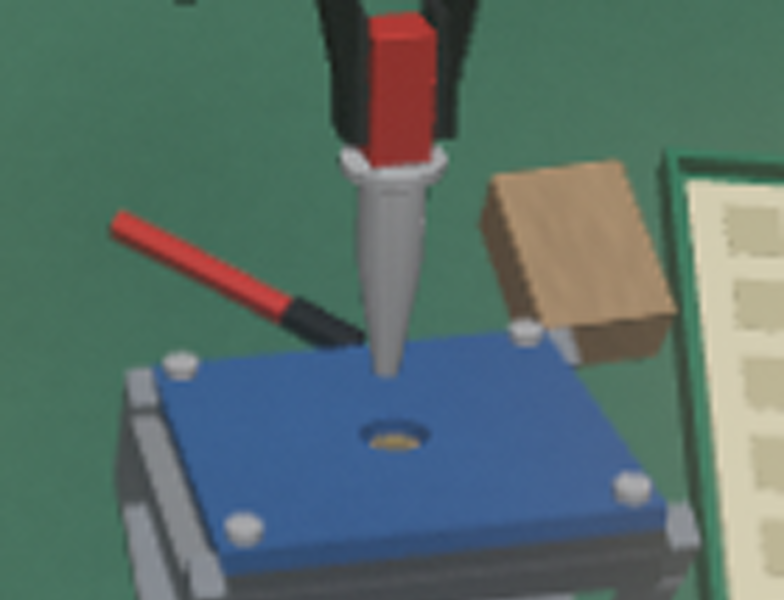

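View pics/t1.png

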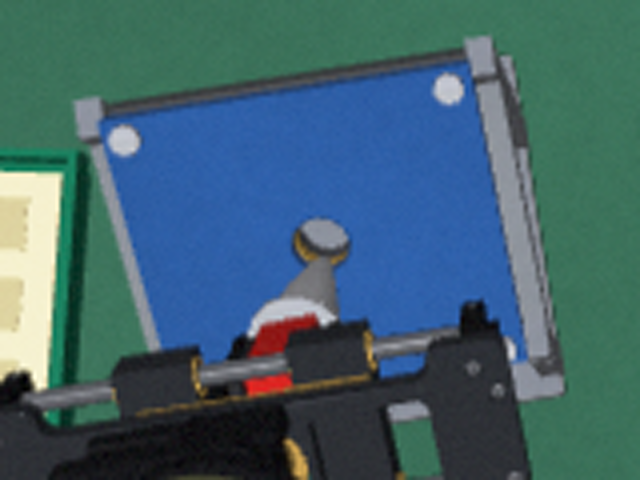

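In the scene crop the nose tip is at about (388,372) and the hole at (396,435). In the top crop the tip is at (322,262) and the hole at (321,241). Both agree with my projections to within 1 px, so the stack frame and the grasp are good. Next, one close look into the hole to see which way the leaf slipped.

Run:
```python
from h import *
import pickle
s,t=[pickle.load(open(n+'.pkl','rb')) for n in('scene','top')]
out=np.zeros((400,800,3),np.uint8)
for i,(c,x0,y0) in enumerate(((t,170,180),(s,350,217))):
    out[:, i*400:(i+1)*400]=cv2.resize(c['color'][y0:y0+20,x0:x0+20],(400,400),interpolation=0)
    f=lambda P:((proj(c,P)[0]-[x0,y0]+.5)*20).round(0).tolist()
    for z in(0,-.0105,-.0205,-.035):
        print(i,z,{k:f(HOLE+SN*z+.0135*v) for k,v in(('+Y',SY),('-Y',-SY),('+X',SX),('-X',-SX))})
cv2.imwrite('pics/hole.png',out)
```

```text
0 0 {'+Y': [72.0, 238.0], '-Y': [357.0, 194.0], '+X': [183.0, 82.0], '-X': [246.0, 348.0]}
0 -0.0105 {'+Y': [86.0, 201.0], '-Y': [368.0, 157.0], '+X': [196.0, 46.0], '-X': [258.0, 310.0]}
0 -0.0205 {'+Y': [99.0, 166.0], '-Y': [378.0, 123.0], '+X': [208.0, 13.0], '-X': [269.0, 274.0]}
0 -0.035 {'+Y': [118.0, 117.0], '-Y': [393.0, 74.0], '+X': [225.0, -34.0], '-X': [285.0, 224.0]}
1 0 {'+Y': [336.0, 206.0], '-Y': [98.0, 228.0], '+X': [248.0, 277.0], '-X': [187.0, 159.0]}
1 -0.0105 {'+Y': [333.0, 288.0], '-Y': [96.0, 310.0], '+X': [245.0, 359.0], '-X': [184.0, 240.0]}
1 -0.0205 {'+Y': [329.0, 365.0], '-Y': [94.0, 387.0], '+X': [242.0, 437.0], '-X': [182.0, 317.0]}
1 -0.035 {'+Y': [324.0, 475.0], '-Y': [91.0, 498.0], '+X': [238.0, 549.0], '-X': [178.0, 426.0]}
```

View pics/hole.png

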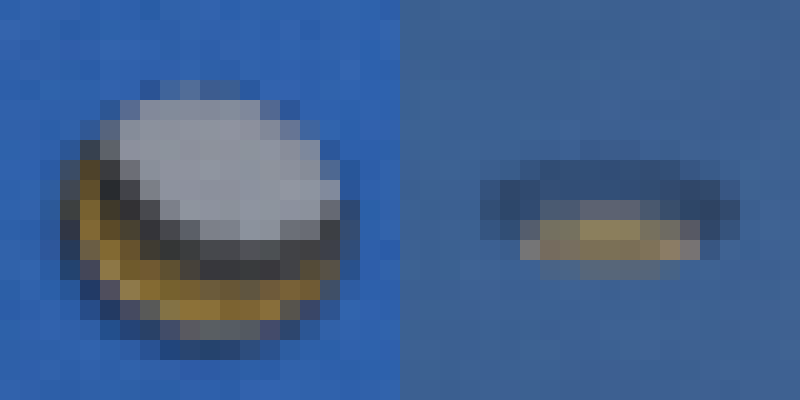

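In the enlarged view the brass band lies evenly along the lower-left wall in the top view (left edge at 80–100 px, 86–99 px predicted for a centred leaf). It is also symmetric in the scene view (centre about 210, 212 predicted). So the leaf slip is small, and I can go in at the centre while watching the forces.

```bash
cat >> h.py <<'E'
L=.1012
def st(depth):
    s=r.read_state();Rt=R.from_quat(s['eef_rot']).as_matrix();tip=s['ee_pos']+L*Rt[:,2]
    f=s['ft_force']
    print('tip XYN mm',[round(1e3*float((tip-HOLE)@v),1) for v in(SX,SY,SN)],'F XYN',[round(float(f@v),1) for v in(SX,SY,SN)])
    go(HOLE+SN*(L-depth),RS)
E
python3 -c "
from h import *
st(-.003)"
```

```text
tip XYN mm [0.1, -3.1, 29.7] F XYN [-2.2, -0.1, -2.7]
t 4.88 pos [0.5198 0.1284 0.2467] F [-0.5 -0.2 -3.5] w 0.024
shift [-0.0031  0.0005  0.0267] turn/2 [ 0.003  -0.0001 -0.0021] deg 0.4
```

```bash
python3 -m crank '[{"x":-0.003,"y":0,"z":0.008,"ax":0.003,"ay":0,"az":-0.002,"claw":1},{"x":-0.003,"y":0,"z":0.018,"ax":0.003,"ay":0,"az":-0.002,"claw":1},{"x":-0.003,"y":0,"z":0.027,"ax":0.003,"ay":0,"az":-0.002,"claw":1},{"x":-0.003,"y":0,"z":0.027,"ax":0.003,"ay":0,"az":-0.002,"claw":1},{"x":-0.003,"y":0,"z":0.027,"ax":0.003,"ay":0,"az":-0.002,"claw":1}]'
python3 -c "
from h import *
st(.008)"
```

```text
time: 5.3
ee_pos: [0.5322, 0.1335, 0.222]
eef_rot: [0.744, -0.617, 0.165, -0.199]
ft_force: [-0.5, 0.0, -2.4]
width: 0.024
tip XYN mm [-0.5, -0.4, 1.8] F XYN [-1.6, 0.1, -1.8]
t 5.3 pos [0.5322 0.1335 0.222 ] F [-0.5  0.  -2.4] w 0.024
shift [-0.0004 -0.0004  0.0098] turn/2 [ 0.0007 -0.0001 -0.0002] deg 0.1
```

```bash
python3 -m crank '[{"x":0,"y":0,"z":0.003,"ax":0,"ay":0,"az":0,"claw":1},{"x":0,"y":0,"z":0.006,"ax":0,"ay":0,"az":0,"claw":1},{"x":0,"y":0,"z":0.009,"ax":0,"ay":0,"az":0,"claw":1},{"x":0,"y":0,"z":0.009,"ax":0,"ay":0,"az":0,"claw":1},{"x":0,"y":0,"z":0.009,"ax":0,"ay":0,"az":0,"claw":1}]'
python3 -c "
from h import *
st(.008)"
python3 -m crank '[{"x":0,"y":0,"z":0.003,"ax":0,"ay":0,"az":0,"claw":1},{"x":0,"y":0,"z":0.006,"ax":0,"ay":0,"az":0,"claw":1},{"x":0,"y":0,"z":0.008,"ax":0,"ay":0,"az":0,"claw":1},{"x":0,"y":0,"z":0.008,"ax":0,"ay":0,"az":0,"claw":1},{"x":0,"y":0,"z":0.008,"ax":0,"ay":0,"az":0,"claw":1}]'
python3 -c "
from h import *
st(.020)"
```

```text
time: 5.72
ee_pos: [0.5367, 0.1345, 0.2146]
eef_rot: [0.744, -0.616, 0.165, -0.199]
ft_force: [-0.3, 1.2, -3.4]
width: 0.0242
tip XYN mm [-0.1, -0.3, -6.9] F XYN [-1.7, 1.2, -2.9]
t 5.72 pos [0.5367 0.1345 0.2146] F [-0.3  1.2 -3.4] w 0.0242
shift [-0.0003 -0.0001  0.0011] turn/2 [ 0.0001 -0.0002 -0.0001] deg 0.0
time: 6.13
ee_pos: [0.5406, 0.1352, 0.2076]
eef_rot: [0.744, -0.616, 0.165, -0.199]
ft_force: [-0.5, 0.1, -1.6]
width: 0.0244
tip XYN mm [-0.2, -0.3, -15.0] F XYN [-1.2, 0.2, -1.1]
t 6.13 pos [0.5406 0.1352 0.2076] F [-0.5  0.1 -1.6] w 0.0244
shift [-0.0003 -0.0001  0.005 ] turn/2 [ 0.0002 -0.0002 -0.0001] deg 0.0
```

```bash
for i in 1; do python3 -m crank '[{"x":0,"y":0,"z":0.003,"ax":0,"ay":0,"az":0,"claw":1},{"x":0,"y":0,"z":0.006,"ax":0,"ay":0,"az":0,"claw":1},{"x":0,"y":0,"z":0.009,"ax":0,"ay":0,"az":0,"claw":1},{"x":0,"y":0,"z":0.01,"ax":0,"ay":0,"az":0,"claw":1},{"x":0,"y":0,"z":0.01,"ax":0,"ay":0,"az":0,"claw":1}]'; done
python3 -c "
from h import *
st(.020)"
python3 -m crank '[{"x":0,"y":0,"z":0.003,"ax":0,"ay":0,"az":0,"claw":1},{"x":0,"y":0,"z":0.005,"ax":0,"ay":0,"az":0,"claw":1},{"x":0,"y":0,"z":0.007,"ax":0,"ay":0,"az":0,"claw":1},{"x":0,"y":0,"z":0.008,"ax":0,"ay":0,"az":0,"claw":1},{"x":0,"y":0,"z":0.008,"ax":0,"ay":0,"az":0,"claw":1}]'
python3 -c "
from h import *
st(.040)"
```

```text
time: 6.55
ee_pos: [0.5454, 0.1361, 0.1986]
eef_rot: [0.744, -0.617, 0.165, -0.199]
ft_force: [-0.5, -0.2, -2.1]
width: 0.0238
tip XYN mm [-0.4, -0.3, -25.2] F XYN [-1.5, -0.1, -1.5]
t 6.55 pos [0.5454 0.1361 0.1986] F [-0.5 -0.2 -2.1] w 0.0238
shift [-0.0003 -0.0003 -0.0052] turn/2 [ 0.0003 -0.0002 -0.0001] deg 0.0
time: 6.97
ee_pos: [0.5494, 0.1369, 0.1919]
eef_rot: [0.744, -0.616, 0.165, -0.199]
ft_force: [0.7, 0.7, -3.3]
width: 0.0241
tip XYN mm [-0.2, -0.3, -33.1] F XYN [-0.9, 0.5, -3.3]
t 6.97 pos [0.5494 0.1369 0.1919] F [ 0.7  0.7 -3.3] w 0.0241
shift [-0.0003 -0.0002  0.0069] turn/2 [ 0.0002 -0.0002 -0.0001] deg 0.0
```

```bash
python3 -m crank '[{"x":0,"y":0,"z":0.002,"ax":0,"ay":0,"az":0,"claw":1},{"x":0,"y":0,"z":0.004,"ax":0,"ay":0,"az":0,"claw":1},{"x":0,"y":0,"z":0.006,"ax":0,"ay":0,"az":0,"claw":1},{"x":0,"y":0,"z":0.007,"ax":0,"ay":0,"az":0,"claw":1},{"x":0,"y":0,"z":0.007,"ax":0,"ay":0,"az":0,"claw":1}]'
python3 -c "
from h import *
st(.040)"
python3 -m crank '[{"x":0,"y":0,"z":0.002,"ax":0,"ay":0,"az":0,"claw":1},{"x":0,"y":0,"z":0.003,"ax":0,"ay":0,"az":0,"claw":1},{"x":0,"y":0,"z":0.004,"ax":0,"ay":0,"az":0,"claw":1},{"x":0,"y":0,"z":0.005,"ax":0,"ay":0,"az":0,"claw":1},{"x":0,"y":0,"z":0.005,"ax":0,"ay":0,"az":0,"claw":1}]'
python3 -c "
from h import *
st(.050)"
```

```text
time: 7.38
ee_pos: [0.5529, 0.1375, 0.1858]
eef_rot: [0.744, -0.616, 0.165, -0.199]
ft_force: [-0.8, 0.5, -2.4]
width: 0.0244
tip XYN mm [-0.2, -0.3, -40.1] F XYN [-1.8, 0.6, -1.7]
t 7.38 pos [0.5529 0.1375 0.1858] F [-0.8  0.5 -2.4] w 0.0244
shift [-0.0003 -0.0002 -0.0001] turn/2 [ 0.0002 -0.0002 -0.0001] deg 0.0
time: 7.8
ee_pos: [0.5554, 0.138, 0.1816]
eef_rot: [0.744, -0.616, 0.165, -0.199]
ft_force: [-0.1, -0.2, -2.3]
width: 0.0238
tip XYN mm [-0.1, -0.3, -45.0] F XYN [-1.3, -0.2, -1.9]
t 7.8 pos [0.5554 0.138  0.1816] F [-0.1 -0.2 -2.3] w 0.0238
shift [-0.0003 -0.0001  0.005 ] turn/2 [ 0.0001 -0.0002 -0.0001] deg 0.0
```

```bash
python3 -m crank '[{"x":0,"y":0,"z":0.001,"ax":0,"ay":0,"az":0,"claw":1},{"x":0,"y":0,"z":0.002,"ax":0,"ay":0,"az":0,"claw":1},{"x":0,"y":0,"z":0.003,"ax":0,"ay":0,"az":0,"claw":1},{"x":0,"y":0,"z":0.004,"ax":0,"ay":0,"az":0,"claw":1},{"x":0,"y":0,"z":0.004,"ax":0,"ay":0,"az":0,"claw":1}]'
python3 -c "
from h import *
st(.040)"
python3 -m crank '[{"x":0,"y":0,"z":0.001,"ax":0,"ay":0,"az":0,"claw":1},{"x":0,"y":0,"z":0.002,"ax":0,"ay":0,"az":0,"claw":1},{"x":0,"y":0,"z":0.003,"ax":0,"ay":0,"az":0,"claw":1},{"x":0,"y":0,"z":0.004,"ax":0,"ay":0,"az":0,"claw":1},{"x":0,"y":0,"z":0.004,"ax":0,"ay":0,"az":0,"claw":1}]'
python3 -c "
from h import *
st(.060)"
```

```text
time: 8.22
ee_pos: [0.5573, 0.1385, 0.1782]
eef_rot: [0.744, -0.616, 0.165, -0.199]
ft_force: [0.4, 0.2, -2.4]
width: 0.0241
tip XYN mm [-0.1, -0.2, -49.0] F XYN [-0.8, 0.2, -2.3]
t 8.22 pos [0.5573 0.1385 0.1782] F [ 0.4  0.2 -2.4] w 0.0241
shift [-0.0002 -0.0001 -0.009 ] turn/2 [ 0.     -0.0002  0.    ] deg 0.0
time: 8.63
ee_pos: [0.5593, 0.1388, 0.1747]
eef_rot: [0.744, -0.616, 0.165, -0.199]
ft_force: [0.2, -0.7, -2.9]
width: 0.0242
tip XYN mm [-0.0, -0.2, -53.0] F XYN [-1.4, -0.7, -2.6]
t 8.63 pos [0.5593 0.1388 0.1747] F [ 0.2 -0.7 -2.9] w 0.0242
shift [-0.0002 -0.      0.007 ] turn/2 [-0.     -0.0002 -0.    ] deg 0.0
```

```bash
python3 -m crank '[{"x":0,"y":0,"z":0.001,"ax":0,"ay":0,"az":0,"claw":1},{"x":0,"y":0,"z":0.002,"ax":0,"ay":0,"az":0,"claw":1},{"x":0,"y":0,"z":0.003,"ax":0,"ay":0,"az":0,"claw":1},{"x":0,"y":0,"z":0.004,"ax":0,"ay":0,"az":0,"claw":1},{"x":0,"y":0,"z":0.004,"ax":0,"ay":0,"az":0,"claw":1}]'
python3 -c "
from h import *
st(.040)"
python3 -m crank '[{"x":0,"y":0,"z":0.001,"ax":0,"ay":0,"az":0,"claw":1},{"x":0,"y":0,"z":0.002,"ax":0,"ay":0,"az":0,"claw":1},{"x":0,"y":0,"z":0.003,"ax":0,"ay":0,"az":0,"claw":1},{"x":0,"y":0,"z":0.004,"ax":0,"ay":0,"az":0,"claw":1},{"x":0,"y":0,"z":0.004,"ax":0,"ay":0,"az":0,"claw":1}]'
python3 - <<'E'
from h import *
st(.070)
cs=camera('scene');ct=camera('top')
a=cv2.resize(cs['color'][150:260,330:410],(400,550),interpolation=2)
b=cv2.resize(ct['color'][150:260,140:220],(400,550),interpolation=2)
cv2.imwrite('pics/in1.png',np.hstack([a,b]))
E
```

```text
time: 9.05
ee_pos: [0.5613, 0.1392, 0.1713]
eef_rot: [0.744, -0.616, 0.165, -0.199]
ft_force: [0.1, 1.0, -3.0]
width: 0.0243
tip XYN mm [0.0, -0.3, -57.0] F XYN [-1.3, 1.0, -2.7]
t 9.05 pos [0.5613 0.1392 0.1713] F [ 0.1  1.  -3. ] w 0.0243
shift [-0.0002  0.     -0.017 ] turn/2 [-0.     -0.0002 -0.    ] deg 0.0
time: 9.47
ee_pos: [0.5633, 0.1395, 0.1678]
eef_rot: [0.744, -0.616, 0.165, -0.199]
ft_force: [0.1, 1.2, -3.2]
width: 0.0239
tip XYN mm [-0.0, -0.3, -61.0] F XYN [-1.4, 1.1, -2.9]
t 9.47 pos [0.5633 0.1395 0.1678] F [ 0.1  1.2 -3.2] w 0.0239
shift [-0.0002 -0.      0.009 ] turn/2 [-0.     -0.0002 -0.    ] deg 0.0
```

View pics/in1.png

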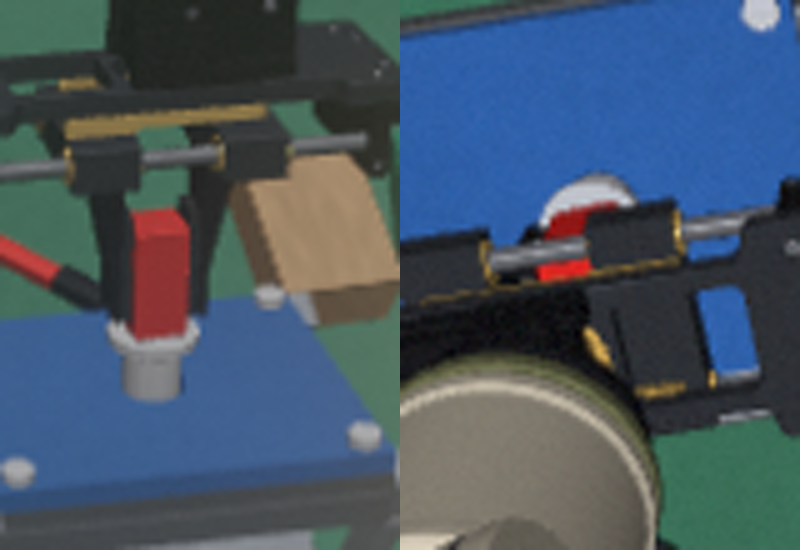

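The left half (scene) shows the straight shank entering the hole at (152,395), with the collar at about (152,335), some 25 mm off the face. The gripper is clear of the cards box and the bolts. I'll continue down.

```bash
python3 -m crank '[{"x":0,"y":0,"z":0.002,"ax":0,"ay":0,"az":0,"claw":1},{"x":0,"y":0,"z":0.003,"ax":0,"ay":0,"az":0,"claw":1},{"x":0,"y":0,"z":0.004,"ax":0,"ay":0,"az":0,"claw":1},{"x":0,"y":0,"z":0.005,"ax":0,"ay":0,"az":0,"claw":1},{"x":0,"y":0,"z":0.006,"ax":0,"ay":0,"az":0,"claw":1}]'
python3 -c "
from h import *
st(.070)"
python3 -m crank '[{"x":0,"y":0,"z":0.001,"ax":0,"ay":0,"az":0,"claw":1},{"x":0,"y":0,"z":0.002,"ax":0,"ay":0,"az":0,"claw":1},{"x":0,"y":0,"z":0.003,"ax":0,"ay":0,"az":0,"claw":1},{"x":0,"y":0,"z":0.004,"ax":0,"ay":0,"az":0,"claw":1},{"x":0,"y":0,"z":0.004,"ax":0,"ay":0,"az":0,"claw":1}]'
python3 -c "
from h import *
st(.0862)"
```

```text
time: 9.98
ee_pos: [0.5662, 0.1401, 0.1627]
eef_rot: [0.744, -0.616, 0.165, -0.199]
ft_force: [-1.2, 1.8, -2.9]
width: 0.024
tip XYN mm [0.0, -0.3, -66.9] F XYN [-2.2, 2.0, -2.1]
t 9.98 pos [0.5662 0.1401 0.1627] F [-1.2  1.8 -2.9] w 0.024
shift [-0.0003  0.      0.0031] turn/2 [-0.     -0.0002 -0.0001] deg 0.0
time: 10.4
ee_pos: [0.5682, 0.1405, 0.1591]
eef_rot: [0.744, -0.616, 0.165, -0.199]
ft_force: [1.1, 2.1, -3.5]
width: 0.0241
tip XYN mm [-0.0, -0.3, -71.0] F XYN [-0.5, 1.9, -3.7]
t 10.4 pos [0.5682 0.1405 0.1591] F [ 1.1  2.1 -3.5] w 0.0241
shift [-0.0002 -0.      0.0152] turn/2 [-0.     -0.0002 -0.    ] deg 0.0
```

```bash
python3 -m crank '[{"x":0,"y":0,"z":0.001,"ax":0,"ay":0,"az":0,"claw":1},{"x":0,"y":0,"z":0.003,"ax":0,"ay":0,"az":0,"claw":1},{"x":0,"y":0,"z":0.004,"ax":0,"ay":0,"az":0,"claw":1},{"x":0,"y":0,"z":0.006,"ax":0,"ay":0,"az":0,"claw":1},{"x":0,"y":0,"z":0.006,"ax":0,"ay":0,"az":0,"claw":1}]'
python3 -c "
from h import *
st(.0862)"
python3 -m crank '[{"x":0,"y":0,"z":0.001,"ax":0,"ay":0,"az":0,"claw":1},{"x":0,"y":0,"z":0.002,"ax":0,"ay":0,"az":0,"claw":1},{"x":0,"y":0,"z":0.003,"ax":0,"ay":0,"az":0,"claw":1},{"x":0,"y":0,"z":0.004,"ax":0,"ay":0,"az":0,"claw":1},{"x":0,"y":0,"z":0.004,"ax":0,"ay":0,"az":0,"claw":1}]'
python3 -c "
from h import *
st(.0862)"
```

```text
time: 10.82
ee_pos: [0.5712, 0.1411, 0.1538]
eef_rot: [0.744, -0.616, 0.165, -0.199]
ft_force: [0.2, 2.9, -4.2]
width: 0.0242
tip XYN mm [-0.0, -0.2, -77.1] F XYN [-1.5, 2.8, -4.0]
t 10.82 pos [0.5712 0.1411 0.1538] F [ 0.2  2.9 -4.2] w 0.0242
shift [-0.0002 -0.      0.0091] turn/2 [-0.     -0.0001 -0.    ] deg 0.0
time: 11.23
ee_pos: [0.5731, 0.1414, 0.1505]
eef_rot: [0.744, -0.616, 0.165, -0.199]
ft_force: [0.1, 4.3, -4.0]
width: 0.024
tip XYN mm [-0.0, -0.3, -81.0] F XYN [-1.2, 4.2, -3.9]
t 11.23 pos [0.5731 0.1414 0.1505] F [ 0.1  4.3 -4. ] w 0.024
shift [-0.0002 -0.      0.0052] turn/2 [-0.     -0.0002 -0.    ] deg 0.0
```

```bash
python3 -m crank '[{"x":0,"y":0,"z":0.001,"ax":0,"ay":0,"az":0,"claw":1},{"x":0,"y":0,"z":0.0015,"ax":0,"ay":0,"az":0,"claw":1},{"x":0,"y":0,"z":0.002,"ax":0,"ay":0,"az":0,"claw":1},{"x":0,"y":0,"z":0.003,"ax":0,"ay":0,"az":0,"claw":1},{"x":0,"y":0,"z":0.003,"ax":0,"ay":0,"az":0,"claw":1}]'
python3 -c "
from h import *
st(.0862)"
python3 -m crank '[{"x":0,"y":0,"z":0.0003,"ax":0,"ay":0,"az":0,"claw":1},{"x":0,"y":0,"z":0.0006,"ax":0,"ay":0,"az":0,"claw":1},{"x":0,"y":0,"z":0.001,"ax":0,"ay":0,"az":0,"claw":1},{"x":0,"y":0,"z":0.001,"ax":0,"ay":0,"az":0,"claw":1},{"x":0,"y":0,"z":0.001,"ax":0,"ay":0,"az":0,"claw":1}]'
python3 -c "
from h import *
st(.0862)"
```

```text
time: 11.65
ee_pos: [0.5746, 0.1417, 0.148]
eef_rot: [0.744, -0.616, 0.165, -0.199]
ft_force: [0.3, 3.4, -2.5]
width: 0.024
tip XYN mm [0.1, -0.2, -83.9] F XYN [-0.4, 3.3, -2.6]
t 11.65 pos [0.5746 0.1417 0.148 ] F [ 0.3  3.4 -2.5] w 0.024
shift [-0.0002  0.0001  0.0023] turn/2 [-0.0001 -0.0002  0.    ] deg 0.0
time: 12.07
ee_pos: [0.5748, 0.1418, 0.148]
eef_rot: [0.744, -0.616, 0.166, -0.199]
ft_force: [-18.4, -0.5, 14.5]
width: 0.0243
tip XYN mm [0.2, -0.3, -84.1] F XYN [-8.5, 2.9, 21.7]
t 12.07 pos [0.5748 0.1418 0.148 ] F [-18.4  -0.5  14.5] w 0.0243
shift [-0.0002  0.0002  0.0021] turn/2 [-0.0001 -0.0008  0.0005] deg 0.1
```

Run:
```python
from h import *
cs=camera('scene')
cv2.imwrite('pics/home1.png',cv2.resize(cs['color'][185:245,330:410],(800,600),interpolation=2))
```

```text
(no output)
```

View pics/home1.png

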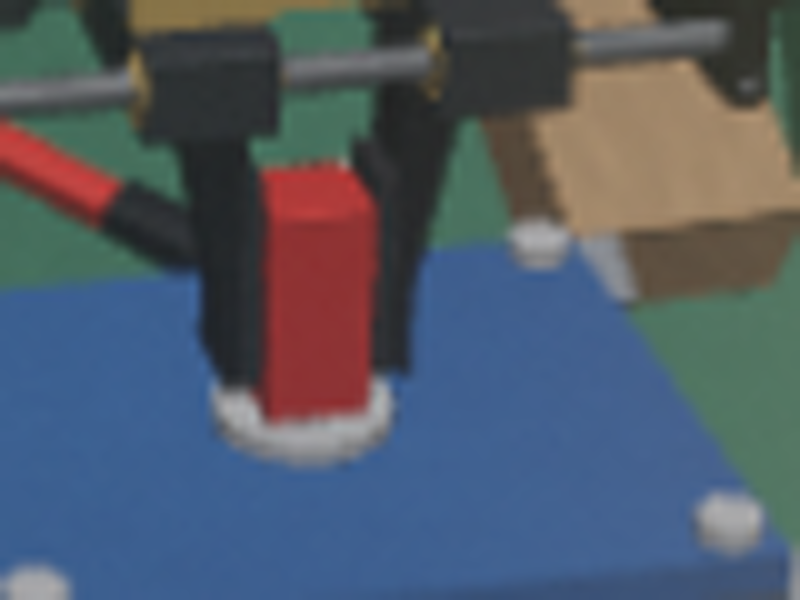

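The picture shows the collar, at (303,425), lying on the blue face with no shank visible. Together with the 22 N axial rise, that means contact. I'll release and back off along the axis.

```bash
python3 -m crank '[{"x":0,"y":0,"z":0,"ax":0,"ay":0,"az":0,"claw":1},{"x":0,"y":0,"z":0,"ax":0,"ay":0,"az":0,"claw":0.35},{"x":0,"y":0,"z":0,"ax":0,"ay":0,"az":0,"claw":0.1},{"x":0,"y":0,"z":0,"ax":0,"ay":0,"az":0,"claw":-0.1},{"x":0,"y":0,"z":0,"ax":0,"ay":0,"az":0,"claw":-0.1}]' 5
python3 -m crank '[{"x":0,"y":0,"z":-0.01,"ax":0,"ay":0,"az":0,"claw":-0.1},{"x":0,"y":0,"z":-0.03,"ax":0,"ay":0,"az":0,"claw":-0.1},{"x":0,"y":0,"z":-0.06,"ax":0,"ay":0,"az":0,"claw":-0.1},{"x":0,"y":0,"z":-0.09,"ax":0,"ay":0,"az":0,"claw":-0.1},{"x":0,"y":0,"z":-0.12,"ax":0,"ay":0,"az":0,"claw":-0.1}]'
python3 -m crank '[{"x":0,"y":0.02,"z":-0.03,"ax":0,"ay":0,"az":0,"claw":-0.1},{"x":0,"y":0.04,"z":-0.05,"ax":0,"ay":0,"az":0,"claw":-0.1},{"x":0,"y":0.06,"z":-0.08,"ax":0,"ay":0,"az":0,"claw":-0.1},{"x":0,"y":0.08,"z":-0.1,"ax":0,"ay":0,"az":0,"claw":-0.1},{"x":0,"y":0.09,"z":-0.1,"ax":0,"ay":0,"az":0,"claw":-0.1}]'
python3 - <<'E'
from h import *
cs=camera('scene');ct=camera('top')
a=cs['color'];b=cv2.resize(a[185:260,310:410],(560,420),interpolation=2)
cv2.imwrite('pics/scene_end.png',a);cv2.imwrite('pics/top_end.png',ct['color'])
t=cv2.resize(ct['color'][140:245,110:250],(400,300),interpolation=2)
o=np.zeros((600,800,3),np.uint8);o[:300,:400]=cv2.resize(a,(400,300));o[:300,400:]=cv2.resize(ct['color'],(400,300));o[300:,:400]=cv2.resize(a[185:260,310:410],(400,300),interpolation=2);o[300:,400:]=t
cv2.imwrite('pics/end.png',o)
hsv=[cv2.cvtColor(c['color'],cv2.COLOR_BGR2HSV) for c in(cs,ct)]
# collar underside predicted
print('home handle-top proj',proj(cs,HOLE+.058*SN),proj(ct,HOLE+.058*SN))
for h,(x0,y0,x1,y1) in zip(hsv,((340,185,385,240),(165,180,205,230))):
    q=h[y0:y1,x0:x1];m=((q[...,0]<8)|(q[...,0]>172))&(q[...,1]>150)
    k=np.argwhere(m)[:,::-1]+[x0,y0];print(len(k),k.mean(0),k.min(0),k.max(0))
E
```

```text
time: 12.53
ee_pos: [0.5753, 0.1411, 0.1472]
eef_rot: [0.743, -0.617, 0.166, -0.199]
ft_force: [0.4, 0.2, -0.3]
width: 0.0408
time: 12.95
ee_pos: [0.5152, 0.1305, 0.2522]
eef_rot: [0.744, -0.616, 0.165, -0.199]
ft_force: [0.6, -0.8, -0.2]
width: 0.0475
time: 13.37
ee_pos: [0.4356, 0.1165, 0.2852]
eef_rot: [0.744, -0.617, 0.166, -0.197]
ft_force: [-0.2, -0.6, 0.6]
width: 0.0479
home handle-top proj [[361.16374997 203.94898491]] [[176.50134742 201.32650318]]
240 [360.89166667 212.99166667] [340 202] [366 225]
304 [177.71381579 197.71381579] [169 187] [186 208]
```

View pics/end.png

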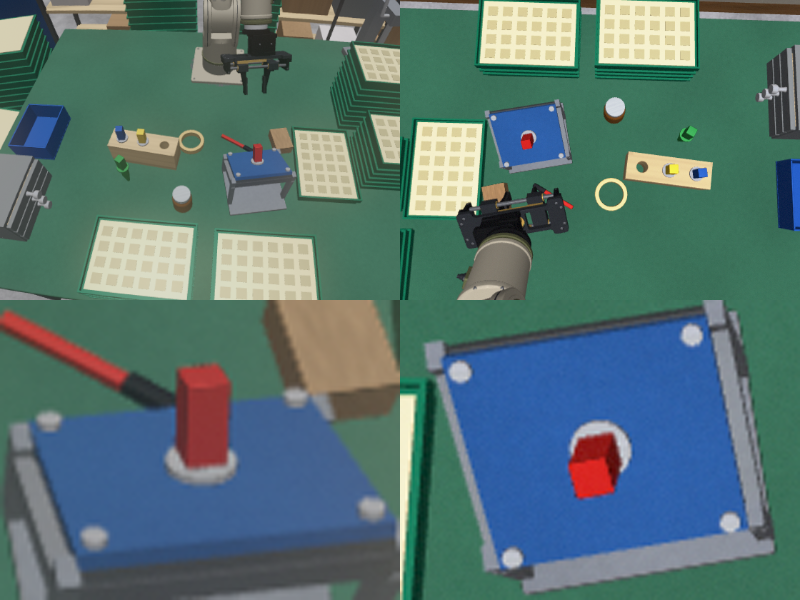

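The last picture shows the pin standing in the plate with its collar on the blue face, the red hole in the block empty, and the other things where they were. I'll make one numeric check of seating and of whether the bystanders moved.

Run:
```python
from h import *
import pickle
cs,ct=camera('scene'),camera('top')
def bright(c,b,t):
    x0,y0,x1,y1=b;im=c['color'][y0:y1,x0:x1].astype(int)
    k=np.argwhere((im[...,2]>t)&(im[...,1]<110)&(im[...,0]<110))[:,::-1]+[x0,y0]
    return k.mean(0),len(k)
im=cs['color'];print('scene col 360 R',im[198:232,360,2].tolist())
a,n1=bright(cs,(350,198,372,232),160);b,n2=bright(ct,(165,180,190,215),190);p,g=tri(cs,a,ct,b)
print(a,n1,b,n2,'handle top XYN mm',[round(1e3*float((p-HOLE)@v),1) for v in(SX,SY,SN)],g)
for n,c in(('scene',cs),('top',ct)):
    o=pickle.load(open(n+'.pkl','rb'))['color']
    d=(cv2.absdiff(o,c['color']).max(2)>40).astype(np.uint8)
    nb,l,s,ce=cv2.connectedComponentsWithStats(d);print(n,[s[i].tolist() for i in range(1,nb) if s[i,4]>8])
print(r.read_state()['ft_force'],r.read_state()['time'])
```

```text
scene col 360 R [72, 71, 74, 113, 174, 175, 174, 179, 183, 140, 144, 144, 143, 143, 143, 143, 143, 143, 143, 143, 142, 141, 142, 142, 142, 142, 143, 145, 150, 148, 163, 151, 125, 83]
[360.47916667 203.83333333] 48 [176.38815789 201.80921053] 152 handle top XYN mm [-1.0, -0.4, 57.9] 0.0016366255022665155
scene [[25, 0, 89, 89, 2559], [275, 0, 21, 56, 622], [300, 0, 21, 12, 117], [306, 0, 20, 14, 31], [304, 0, 34, 37, 711], [338, 0, 46, 35, 1335], [297, 10, 6, 11, 37], [336, 35, 6, 9, 37], [343, 34, 33, 8, 216], [56, 38, 15, 20, 120], [295, 45, 30, 10, 266], [336, 45, 4, 3, 11], [327, 44, 83, 89, 3181], [31, 57, 6, 12, 35], [36, 57, 10, 25, 56], [59, 79, 4, 9, 20], [310, 78, 18, 11, 66], [63, 85, 9, 14, 66], [319, 100, 5, 5, 15], [222, 185, 16, 25, 277], [351, 201, 18, 30, 409]]
top [[169, 182, 22, 28, 478], [329, 224, 22, 20, 339], [79, 262, 157, 158, 13785], [158, 417, 11, 3, 25]]
[ 0.27565613  0.86437354 -0.80532222] 13.5667
```

Handle top measures 57.9 mm above the face, against 58 mm when home. The only changes in the pictures are the pin, its old hole and the arm. I'm handing in.

```bash
python3 -c "
from bench import close_job
print(close_job())"
```

```text
the job is handed in; nothing more can be done
None
```

The red-handled pin is through the hole with its collar down on the blue plate. It is released, the arm is clear, and the job is handed in at about 13.6 s.

**Insertion:** I gripped the pin by its handle, tilted it to the hole's axis and lowered it at the centre. The nose never landed on the leaf. Side force stayed at about 4 N or less on the way down, and axial force rose to about 22 N only when the collar met the face.

**Final checks:**
- **Seating:** the handle top measured 57.9 mm above the face, against 58 mm when fully home. The wrist force afterwards was about 1 N.
- **Bystanders:** comparing the pictures from before and after showed changes only at the pin, its old hole and the arm. The arm hid part of the card box in the last top view, but the box showed no change in the scene view.

**Disagreements:**
- **Contact depth:** contact came at a computed depth of 84.1 mm rather than 86 mm, with about 8 N of force along the slope. That is within the 2 mm calibration error, and the later handle-top measurement agrees with home.
- **Leaf slip:** in the pictures the leaf already looked nearly centred, so I did not need the 6 mm sideways entry. Once the pin was in, I could not see the leaf to check it directly.

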